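# Jar back into the bench carousel, turned to the pick tray and held

### The arm

A 6-joint arm with a two-finger parallel gripper is mounted at the origin on the work surface. World frame = base frame: x ahead of the robot, y to its left, z up, the work surface at z = 0. Lengths are in m, angles in rad, forces in N, time in s.
With the tool pointing down it reaches from about 0.3 to 0.775 m from the base axis. Payload 14.6 kg.
Tool frame: the origin (TCP) lies midway between the tips of the shut fingers; the grasp point (between the pads) lies 19 mm behind it (ctrl.grip_depth is the z of the grasp point in the tool frame, in m); z points along the fingers, y is the line along which they close (so a half turn about z gives the same grasp; the last joint's range is limited). The gripper opens to 94 mm and grips with 3 to 60 N. Pads are 16 mm wide; open, the fingers measure 119 mm over their backs; the gripper's body (75 mm by 177 mm) begins 78 mm behind the grasp point.
Start: joints at [-0.067, 0.3, 1.521, -0, 1.321, -0.067], TCP at [0.55, -0, 0.205] pointing down, gripper open.
Joint ranges: [-3.03, 3.03], [-0.79, 2.21], [0.23, 2.52], [-1.04, 4.18], [0, 3.07], [-2.55, 2.55]. Speed limits (rad/s): [2.22, 2.22, 2.57, 3.14, 3.14, 3.14].

### API

Orientations are given as [roll, pitch, yaw] about the fixed x, y, z axes, in that order (R = Rz(yaw) Ry(pitch) Rx(roll)).
In Python, from station import ctrl gives the robot as it stands. The module is installed in compiled form; this text tells all that it offers.
- The arm moves only by the tool carry_out, never from a script. Its argument "commands" is a list of rows, each a list of 3 entries, a list of its own where there are three numbers: the closure, from 0 (fully open) to 1 (shut), then the shift along the tool's x, y, z in mm, then the turn, a rotation vector about the tool's x, y, z in rad. In form: [[gripper, [tx, ty, tz], [wx, wy, wz]], ...]. A call has 1 to 10 rows; each row shifts and turns the commanded pose from where the row before left it, along the tool's axes as they then stand; what a row does not reach is not made up. A row lasts 1/8 s, in which the tool goes at most 62.5 mm and 10.7 degrees, less where a joint would pass 70% of its speed; a pose out of reach is approached as far as the arm can. A call with a gripper value outside its range is refused whole. The fingers move at their own pace and stop on an object; "squeeze" is the grip in N (left out, the last holds). Time passes only in rows, so rows that do not move let the fingers close. It gives the time, the measured TCP pose, the force, the opening and the grip force at its end, in the units of the state.
- ctrl.get_obs(): the state, without advancing time (a new reading comes with each control period).
- ctrl.camera(name): name is "scene" or "side" or "wrist"; returns a dict with "img" (400x640x3 uint8, blue, green, red), "camera_matrix" (3x3 intrinsics, pixels), "rvec" (rotation vector, rad) and "tvec" (3), from world to camera coordinates, as OpenCV has them. Camera axes: x right, y down, z forward; pixel columns grow to the right and rows downward; lengths in m; the calibration is good to about 2 mm. A picture is of the moment at which its call begins. There is no depth.
- ctrl.hand_in(): hands the job in; it is judged then, once.
Trained networks look in the newest picture that a camera, given by its name, has taken for a name from the list of things; names that differ only in an ending like _2 or _b are one class to them, and where a whole thing is asked for, a point or a joint stands for the part that bears it (a point fixed in the world has none). Each returns a list of dicts, best first, with "score" (0 to 1); they miss things now and then, are a little off and sometimes report something else, mostly with a low value. They report only what shows in the picture. A call takes as long as a camera call. They do not tell look-alikes from the thing itself.
- ctrl.outline_of(thing, camera): "region" (400x640 bool, what is visible of it).
- ctrl.place_of(thing, camera): "at" ([x, y, z] in m, in world coordinates, good to about 4 mm: a listed point, or the origin of a listed thing).
The state is a dict: "time_s": time; "qpos": joint angles; "joint_vel": joint speeds; "tau": joint torques, N m; "ee_pos": TCP position; "eef_rot": TCP orientation; "force": force on the tool from outside, world axes, zero at the start; "moment": the same for the moment, N m; "grip_width": finger opening in m; "grip_force": force on a finger pad.
Only numpy, scipy, OpenCV 4.12 (cv2) and the standard library are available. Lean on these libraries where they do the work, as an engineer would, in place of code of your own. Each camera call takes 0.05 s, during which the arm holds its last target. There are 200 camera calls.

### The job

The jar with the upright hex bolt on its lid is missing from the screw-jar carousel: stand it lid up in the one empty collar, right down on the floor, and turn the carousel until that jar is at the front, squarely at the middle of the steel pick tray. Keep the turntable gripped and still there and finish while holding it, so that I can stick the label on the jar. Leave the other jars in their collars and the other things on the bench where they are.

Things in the scene. Friction and masses are not known exactly. Their poses are not given: they have to be found in the camera images.
- jar_bolt: The jar to put back: glass jar, steel lid, 0.2 to 0.4 kg, standing upright on the bench. Glass 52 mm dia, 66 mm tall; lid 54 mm dia, from 70 to 85 mm up; on the lid's middle a sample bolt stands upright: hex head 24 mm across flats, 10 mm thick, below a 14 mm dia shank, top 119 mm up. Origin: centre of the underside, z up; round, so yaw does not matter.
- turntable: Round white board disc, 274 mm dia, 12 mm thick, turning both ways without stops about its vertical axis on the plinth's bearing (light friction, coasts a little). Origin: on the axis at the disc's underside, 28 mm above the bench; z up, x towards the empty collar. Six grey plastic collars stand on it every 60 degrees, 95 mm from the axis; five hold jars, one is empty.
- pocket (a point): Centre of the floor of the empty collar (upper face of the disc, 40 mm above the bench), 95 mm from the axis; turns with the turntable, same axes. Collars are 18 mm tall, inside 60 mm dia flared to 66 mm at the mouth, outside 66 mm (72 at the mouth). A seated jar has its underside at this point and 4 mm play all round.
- handle (a point): Middle of the wooden T-handle bar on the 18 mm dia steel post in the turntable's middle, on the axis, 138 mm above the bench. The bar is 76 mm long (along the turntable's y axis), 22 mm wide and 22 mm high. Same axes as the turntable.
- plinth: Fixed square wooden base of the carousel, 250 by 250 mm, 20 mm thick, screwed to the bench, with the bearing on top (to 28 mm). Origin: on the carousel's axis, at bench height. Its front is its -x side: there the steel pick tray is fixed, an open tray 70 by 170 mm and 24 mm high, middle 162 mm from the axis.
- front (a point): Fixed point of the plinth, 95 mm from the carousel's axis towards the middle of the pick tray, 40 mm above the bench: where the pocket point lies when the collar is exactly at the front.
- jar_nut: Same glass jar as jar_bolt (body 52 mm dia, 66 mm tall; steel lid 54 mm dia from 70 to 85 mm up), a flat hex nut on its lid, standing loose in a collar of the turntable and to stay there. Origin: centre of its underside, z up.
- jar_washer: Same glass jar as jar_bolt (body 52 mm dia, 66 mm tall; steel lid 54 mm dia from 70 to 85 mm up), a washer on its lid, standing loose in a collar of the turntable and to stay there. Origin: centre of its underside, z up.
- jar_screw: Same glass jar as jar_bolt (body 52 mm dia, 66 mm tall; steel lid 54 mm dia from 70 to 85 mm up), a lying brass screw on its lid, standing loose in a collar of the turntable and to stay there. Origin: centre of its underside, z up.
- jar_plug: Same glass jar as jar_bolt (body 52 mm dia, 66 mm tall; steel lid 54 mm dia from 70 to 85 mm up), a lying grey wall plug on its lid, standing loose in a collar of the turntable and to stay there. Origin: centre of its underside, z up.
- jar_hook: Same glass jar as jar_bolt (body 52 mm dia, 66 mm tall; steel lid 54 mm dia from 70 to 85 mm up), a lying brass hook on its lid, standing loose in a collar of the turntable and to stay there. Origin: centre of its underside, z up.
- jar_wing: Same glass jar as jar_bolt (body 52 mm dia, 66 mm tall; steel lid 54 mm dia from 70 to 85 mm up), a low wing nut on its lid (top at 95 mm), standing on the bench beside the carousel; not to be used. Origin: centre of its underside, z up.
- screwdriver: Screwdriver 190 mm long lying on the bench along its x axis, handle to -x. To be left alone.
- spray: Grey spray can with a white cap, 54 mm dia, 150 mm tall, standing on the bench. Origin: centre of its underside. To be left alone.
There are look-alikes about, which are no part of the job. Leave any blue, orange or purple look-alike of the jar_plug alone.

How it is judged:
By the outcome, as a careful person would: the job done as asked, in the order asked, and still so for the second after the job is handed in, while the arm keeps its last pose, push and grip.
It also fails if it takes over 50 s, if anything falls off the work surface, if the arm or the gripper's body presses on something with over 40 N, if the wrist force passes 120 N, or if a joint passes its speed limit or range.

## Working session

There is one attempt and no reset: what is moved stays moved. The work goes in short steps, Python scripts to look and compute and a tool call to move; the robot and the scene stay as the last step left them, time stands still between calls to the robot, and variables do not carry over. Pictures are saved under pics/ and viewed, at most 10 in all, crops included, and the job is handed in when it is done.

Besides the shell and the picture viewer there is one more tool, called as name(argument=value, ...) on one line, values as JSON. carry_out: Moves the arm, as the interface text tells. Its arguments: {"type":"object","properties":{"commands":{"type":"array","items":{"type":"array"}},"squeeze":{"type":"number"}},"required":["commands"]}

```bash
mkdir -p pics; cat > h.py <<'E'
from station import ctrl
import numpy as np, cv2
def P(names,cams):
    for c in cams:
        for n in names:
            r=ctrl.place_of(n,c)
            print(c,n,[(np.round(d["at"],4).tolist(),round(d["score"],2)) for d in r[:3]])
E
python3 - <<'E'
from h import *
a=[ctrl.camera(c)["img"] for c in("scene","side")]
for c,i in zip(("scene","side"),a): cv2.imwrite(f"pics/{c}0.png",i)
P(["jar_bolt","pocket","handle","turntable","plinth","front","jar_wing","spray","screwdriver"],["scene","side"])
o=ctrl.get_obs();print(o["ee_pos"],o["eef_rot"],o["grip_width"],ctrl.grip_depth)
E
```

```text
scene jar_bolt [([0.4364, -0.3161, -0.0009], 0.76)]
scene pocket [([0.525, 0.0349, 0.0365], 0.6)]
scene handle [([0.5333, 0.1293, 0.1409], 0.93)]
scene turntable [([0.5351, 0.1311, 0.0301], 0.73)]
scene plinth []
scene front []
scene jar_wing []
scene spray [([0.5104, 0.4537, 0.003], 0.82)]
scene screwdriver [([0.4597, -0.123, -0.0002], 0.84), ([0.5301, 0.1308, 0.1422], 0.74)]
side jar_bolt [([0.439, -0.3113, -0.0004], 0.61)]
side pocket [([0.5194, 0.0397, 0.0378], 0.57)]
side handle [([0.5338, 0.1354, 0.1395], 0.6), ([0.4565, 0.1915, 0.0411], 0.28)]
side turntable [([0.535, 0.1319, 0.0289], 0.66)]
side plinth []
side front []
side jar_wing [([0.5868, -0.2354, -0.0015], 0.6)]
side spray [([0.5095, 0.4472, 0.0022], 0.71)]
side screwdriver [([0.456, -0.1183, -0.0017], 0.72)]
[5.50001805e-01 8.27572705e-06 2.05467037e-01] [3.14155478e+00 3.51626126e-06 1.57082535e+00] 0.09410305279005302 -0.0188
```

View pics/scene0.png

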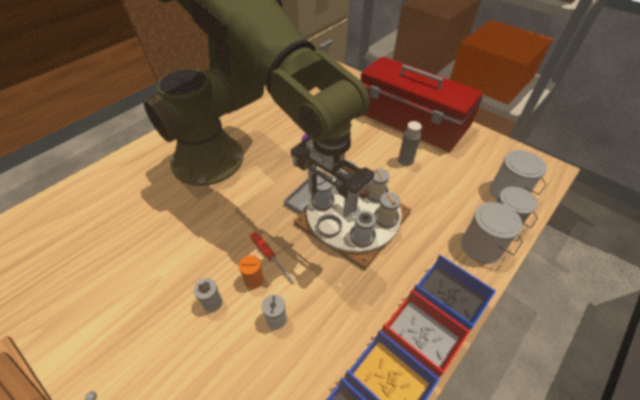

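View pics/side0.png

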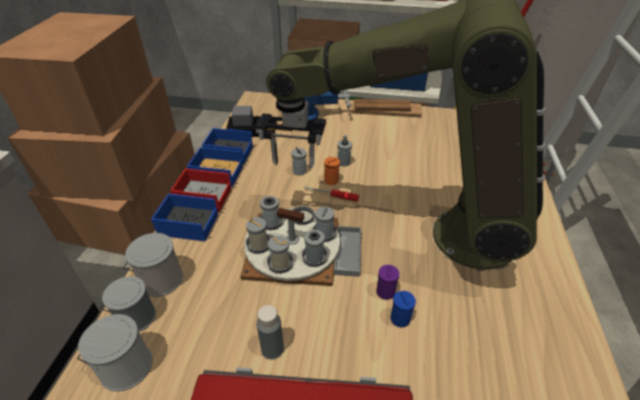

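Jar_bolt is the jar at scene (207,295) / side (345,150). The empty collar is at scene (328,227), and the tray is on the robot side at side (348,250). I'll take a wrist look here before leaving, and fit the tray from the side camera.

```bash
cat >> h.py <<'E'
def pix2w(c,uv,z):
    R=cv2.Rodrigues(c["rvec"])[0];t=np.ravel(c["tvec"])
    d=R.T@np.linalg.inv(c["camera_matrix"])@np.array([uv[0],uv[1],1.]);o=-R.T@t
    return o+d*(z-o[2])/d[2]
E
python3 - <<'E'
from h import *
w=ctrl.camera("wrist");s=ctrl.camera("side")
cv2.imwrite("pics/m1.png",np.vstack([w["img"][::1],cv2.resize(s["img"][200:300,220:380],(640,400),interpolation=cv2.INTER_CUBIC)])[:, :])
i=cv2.imread("pics/m1.png");cv2.imwrite("pics/m1.png",cv2.resize(i,(480,600)))
cv2.imwrite("pics/m1s.png",cv2.resize(s["img"][200:300,220:380],(800,500),interpolation=cv2.INTER_CUBIC))
P(["pocket","handle","turntable","plinth","front"],["wrist"])
E
```

```text
wrist pocket [([0.5274, 0.0408, 0.0402], 0.79)]
wrist handle [([0.5308, 0.1329, 0.1432], 0.76)]
wrist turntable [([0.5319, 0.1336, 0.0243], 0.94), ([0.4383, -0.3118, 0.0017], 0.41)]
wrist plinth [([0.5327, 0.1334, 0.1373], 0.75), ([0.6058, 0.0753, 0.0399], 0.4)]
wrist front []
```

carry_out(commands=[[0,[-45,-16,0],[0,0,0]],[0,[-45,-16,0],[0,0,0]],[0,[-45,-16,0],[0,0,0]],[0,[-45,-16,0],[0,0,0]],[0,[-45,-16,0],[0,0,0]],[0,[-45,-16,0],[0,0,0]],[0,[-44,-16,0],[0,0,0]],[0,[0,0,0],[0,0,0]]])

```text
time_s: 2.35
ee_pos: [0.4369, -0.3162, 0.2052]
eef_rot: [-3.141, 0.0, 1.567]
force: [1.4, 0.2, 0.7]
grip_width: 0.0936
grip_force: 0.0
```

View pics/m1s.png

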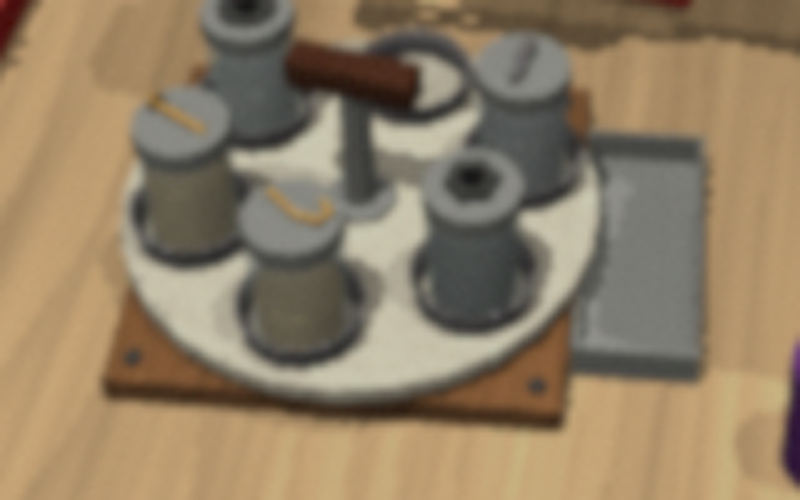

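View pics/m1.png

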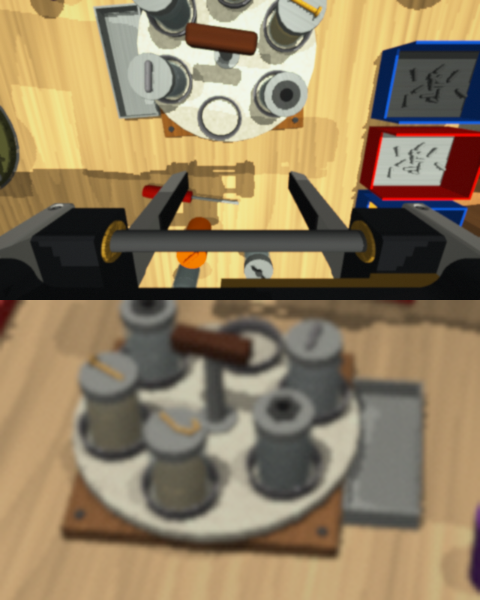

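The crop shows the tray's outer edge running from (703,140) to (703,352) and the plinth's near bottom edge from (108,393) to (562,425). The wrist view has the empty collar at (220,118) in the montage, with the handle bar roughly tangential to it. Next I'll work out the front direction and check the jar from above.

```bash
python3 - <<'E'
from h import *
s=ctrl.camera("side");f=lambda u,v:(220+u/5,200+v/5)
a=pix2w(s,f(703,138),.024);b=pix2w(s,f(703,352),.024)
c=pix2w(s,f(108,395),0);d=pix2w(s,f(562,426),0)
A=lambda v:np.degrees(np.arctan2(v[1],v[0]))
print("tray outer",a,b,A(b-a)-90,np.linalg.norm(b-a)); print("plinth edge",c,d,A(c-d),np.linalg.norm(c-d))
w=ctrl.camera("wrist");P(["jar_bolt","jar_wing"],["wrist"]);cv2.imwrite("pics/w2.png",w["img"])
E
```

```text
tray outer [0.34094888 0.03325558 0.024     ] [0.3259033  0.19729987 0.024     ] 5.24031438741585 0.16473281144302676
plinth edge [0.64489369 0.25982093 0.        ] [0.39687228 0.24069478 0.        ] 4.409630731997519 0.2487577654246896
wrist jar_bolt [([0.4392, -0.3137, 0.0021], 0.93)]
wrist jar_wing [([0.5945, -0.2288, -0.0009], 0.76)]
```

View pics/w2.png

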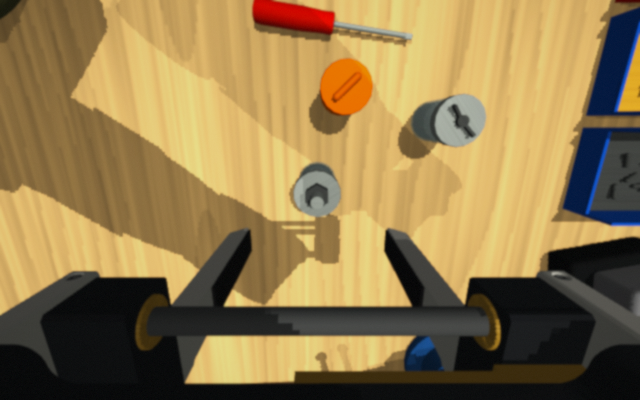

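The upright bolt is on the jar at wrist (317,195). The orange look-alike at (347,88) and the wing jar at (455,120) are clear of the fingers. Descending.

carry_out(commands=[[0,[2.5,2,40],[0,0,0]],[0,[0,0,40],[0,0,0]],[0,[0,0,40],[0,0,0]],[0,[0,0,27],[0,0,0]],[0,[0,0,0],[0,0,0]],[1,[0,0,0],[0,0,0]],[1,[0,0,0],[0,0,0]],[1,[0,0,0],[0,0,0]],[1,[0,0,0],[0,0,0]]], squeeze=25)

```text
time_s: 3.68
ee_pos: [0.44, -0.3116, 0.0588]
eef_rot: [3.141, 0.0, 1.571]
force: [-1.7, -0.5, 1.4]
grip_width: 0.0574
grip_force: 1.0
```

carry_out(commands=[[1,[0,0,0],[0,0,0]],[1,[0,0,0],[0,0,0]],[1,[0,0,0],[0,0,0]]])

```text
time_s: 4.05
ee_pos: [0.44, -0.3116, 0.0587]
eef_rot: [3.142, 0.0, 1.571]
force: [-3.0, 0.1, 5.8]
grip_width: 0.0533
grip_force: 25.0
```

carry_out(commands=[[1,[0,0,-30],[0,0,0]],[1,[0,0,-50],[0,0,0]],[1,[0,0,-50],[0,0,0]],[1,[20,0,-50],[0,0,0]],[1,[40,15,-20],[0,0,0]],[1,[45,20,0],[0,0,0]],[1,[45,20,0],[0,0,0]],[1,[45,20,0],[0,0,0]],[1,[35,9,0],[0,0,0]],[1,[0,0,0],[0,0,0]]])

```text
time_s: 5.3
ee_pos: [0.5243, -0.0794, 0.2577]
eef_rot: [-3.141, -0.001, 1.574]
force: [0.6, -0.3, -3.6]
grip_width: 0.0537
grip_force: 25.0
```

```bash
python3 - <<'E'
from h import *
ctrl.camera("wrist");ctrl.camera("scene");c=ctrl.camera("side")
P(["pocket","handle","turntable","jar_bolt"],["wrist","scene","side"])
w=ctrl.camera("wrist");cv2.imwrite("pics/w3.png",w["img"])
print(ctrl.get_obs()["ee_pos"])
E
```

```text
wrist pocket [([0.5254, 0.0414, 0.0402], 0.97)]
wrist handle [([0.5319, 0.1315, 0.0264], 0.65)]
wrist turntable [([0.5327, 0.133, 0.0256], 0.79), ([0.593, -0.2317, 0.0008], 0.44)]
wrist jar_bolt [([0.5223, -0.0799, 0.2008], 0.58)]
scene pocket [([0.5244, 0.0374, 0.0354], 0.89)]
scene handle [([0.5321, 0.1299, 0.1415], 0.57)]
scene turntable []
scene jar_bolt [([0.5214, -0.0801, 0.1995], 0.78)]
side pocket [([0.5222, 0.0405, 0.0384], 0.6)]
side handle [([0.5328, 0.1363, 0.1394], 0.79)]
side turntable [([0.5346, 0.1301, 0.0279], 0.8), ([0.4558, -0.1209, 0.0013], 0.72)]
side jar_bolt [([0.5211, -0.0796, 0.2006], 0.81)]
[ 0.52398853 -0.08151329  0.2584617 ]
```

View pics/w3.png

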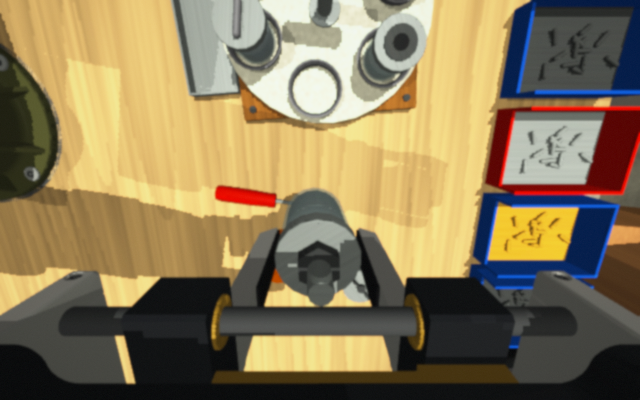

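The collar is clear and empty at (315,90), and the jar hangs straight in the fingers. I'll turn the gripper so it closes radially.

carry_out(commands=[[1,[0,0,0],[0,0,-0.163]],[1,[0,0,0],[0,0,-0.163]],[1,[0,0,0],[0,0,-0.163]],[1,[0,0,0],[0,0,-0.163]],[1,[0,0,0],[0,0,-0.163]],[1,[0,0,0],[0,0,-0.163]],[1,[0,0,0],[0,0,-0.163]],[1,[0,0,0],[0,0,-0.163]],[1,[0,0,0],[0,0,-0.163]],[1,[0,0,0],[0,0,0]]])

```text
time_s: 7.35
ee_pos: [0.524, -0.0815, 0.2584]
eef_rot: [3.142, -0.0, 3.037]
force: [-0.0, 0.8, -3.0]
grip_width: 0.0533
grip_force: 25.0
```

```bash
cat >> h.py <<'E'
def tool(d):
    "world shift (mm) -> tool axes"
    from scipy.spatial.transform import Rotation as R
    return R.from_euler("xyz",ctrl.get_obs()["eef_rot"]).inv().apply(d)
E
python3 - <<'E'
from h import *
o=ctrl.get_obs();p=o["ee_pos"];print(p,o["eef_rot"])
print(tool((np.array([.5255,.0395,p[2]])-p)*1000))
E
```

```text
[ 0.52399378 -0.0814776   0.25844118] [ 3.14158620e+00 -9.14902721e-06  3.03684349e+00]
[1.11511754e+01 1.20471986e+02 8.79911789e-04]
```

carry_out(commands=[[1,[4,40,0],[0,0,0]],[1,[4,40,0],[0,0,0]],[1,[3,40,0],[0,0,0]],[1,[0,0.5,40],[0,0,0]],[1,[0,0,40],[0,0,0]],[1,[0,0,40],[0,0,0]],[1,[0,0,0],[0,0,0]]])

```text
time_s: 8.22
ee_pos: [0.5242, 0.0395, 0.1364]
eef_rot: [-3.141, -0.005, 3.035]
force: [-0.1, -0.0, -2.7]
grip_width: 0.0532
grip_force: 25.0
```

```bash
python3 - <<'E'
from h import *
s=ctrl.camera("scene");d=ctrl.camera("side");ctrl.camera("wrist")
P(["pocket","jar_bolt"],["wrist","scene","side"])
print(ctrl.get_obs()["ee_pos"])
q=lambda c:cv2.resize(c,(400,400),interpolation=cv2.INTER_CUBIC)
cv2.imwrite("pics/p4.png",np.hstack([q(s["img"][160:280,290:410]),q(d["img"][170:290,230:350])]))
E
```

```text
wrist pocket [([0.5266, 0.0417, 0.041], 0.72)]
wrist jar_bolt [([0.5273, 0.0345, 0.0841], 0.84), ([0.5237, 0.0391, 0.0386], 0.67)]
scene pocket [([0.5237, 0.0387, 0.0358], 0.91)]
scene jar_bolt [([0.524, 0.0364, 0.0787], 0.84)]
side pocket [([0.519, 0.0356, 0.0393], 0.91)]
side jar_bolt [([0.5243, 0.0373, 0.0805], 0.77), ([0.4481, 0.0983, 0.0368], 0.29)]
[0.52578698 0.03946945 0.1391403 ]
```

View pics/p4.png

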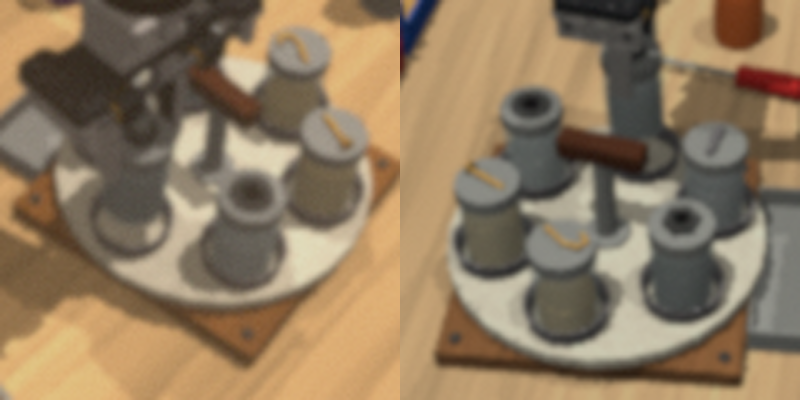

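The jar hangs just above the collar in both views, about 2 mm too far out. I'll correct that and lower it.

carry_out(commands=[[1,[0,2,12],[0,0,0]],[1,[0,0,10],[0,0,0]],[1,[0,0,5],[0,0,0]],[1,[0,0,5],[0,0,0]],[1,[0,0,0],[0,0,0]],[1,[0,0,0],[0,0,0]]], squeeze=20)

```text
time_s: 9.43
ee_pos: [0.5259, 0.0415, 0.1066]
eef_rot: [3.142, 0.0, 3.038]
force: [0.6, 0.1, -3.2]
grip_width: 0.0538
grip_force: 20.0
```

Bottom at about 48 mm (inside the collar, no contact); continue slowly.

carry_out(commands=[[1,[0,0,3],[0,0,0]],[1,[0,0,3],[0,0,0]],[1,[0,0,1.5],[0,0,0]],[1,[0,0,1],[0,0,0]],[1,[0,0,0],[0,0,0]],[1,[0,0,0],[0,0,0]]])

```text
time_s: 10.18
ee_pos: [0.5262, 0.0415, 0.0986]
eef_rot: [3.141, 0.001, 3.038]
force: [-0.3, -0.4, 5.4]
grip_width: 0.0537
grip_force: 20.0
```

Floor contact at the expected height. Release and rise.

carry_out(commands=[[0.2,[0,0,0],[0,0,0]],[0.2,[0,0,0],[0,0,0]],[0.2,[0,0,0],[0,0,0]],[0.2,[0,0,-15],[0,0,0]],[0.2,[0,0,-40],[0,0,0]],[0.2,[0,0,-50],[0,0,0]],[0.2,[0,0,-15],[0,0,0]],[0.2,[0,0,0],[0,0,0]]])

```text
time_s: 11.18
ee_pos: [0.5259, 0.0415, 0.2188]
eef_rot: [3.141, 0.002, 3.038]
force: [-1.0, -0.4, -0.9]
grip_width: 0.0751
grip_force: 0.0
```

```bash
python3 - <<'E'
from h import *
s=ctrl.camera("scene");d=ctrl.camera("side");ctrl.camera("wrist")
P(["jar_bolt","handle","turntable"],["scene","side","wrist"])
P(["jar_nut","jar_washer","jar_screw","jar_plug","jar_hook"],["scene","side"])
o=ctrl.get_obs();p=o["ee_pos"];print(p,o["eef_rot"],o["grip_width"])
print(tool((np.array([.533,.132,.23])-p)*1000))
q=lambda c:cv2.resize(c,(400,400),interpolation=cv2.INTER_CUBIC)
cv2.imwrite("pics/p5.png",np.hstack([q(s["img"][160:280,290:410]),q(d["img"][170:290,230:350])]))
E
```

```text
scene jar_bolt [([0.527, 0.0365, 0.039], 0.75)]
scene handle [([0.5333, 0.1305, 0.1388], 0.9)]
scene turntable []
side jar_bolt [([0.5253, 0.0403, 0.0408], 0.77), ([0.5093, 0.4472, -0.0021], 0.26)]
side handle [([0.5324, 0.1374, 0.1365], 0.69), ([0.5102, 0.4476, -0.0007], 0.23)]
side turntable [([0.5316, 0.1333, 0.0282], 0.65), ([0.4386, 0.1295, 0.0385], 0.63)]
wrist jar_bolt [([0.5304, 0.0391, 0.0422], 0.92)]
wrist handle [([0.5309, 0.1322, 0.1394], 0.97)]
wrist turntable [([0.5347, 0.1332, 0.0262], 0.97), ([0.4547, 0.1911, 0.0358], 0.22)]
scene jar_nut [([0.4534, 0.191, 0.043], 0.81)]
scene jar_washer [([0.6102, 0.077, 0.0395], 0.92)]
scene jar_screw [([0.6235, 0.1716, 0.0388], 0.82)]
scene jar_plug [([0.45, 0.0907, 0.0395], 0.83), ([0.256, 0.2456, 0.0009], 0.74), ([0.4662, -0.2018, -0.0002], 0.62)]
scene jar_hook [([0.5409, 0.2264, 0.039], 0.79)]
side jar_nut [([0.4535, 0.1881, 0.04], 0.89)]
side jar_washer [([0.609, 0.0812, 0.0412], 0.93)]
side jar_screw [([0.6161, 0.1707, 0.0403], 0.65)]
side jar_plug [([0.468, -0.1998, 0.0022], 0.87), ([0.2181, 0.3212, 0.0035], 0.72), ([0.256, 0.2458, 0.0024], 0.7)]
side jar_hook [([0.5411, 0.2271, 0.0405], 0.94)]
[0.52575088 0.04149064 0.21795608] [3.14155711e+00 5.72394261e-05 3.03780588e+00] 0.07513961272108678
[  2.16601879  90.77377023 -12.0408131 ]
```

View pics/p5.png

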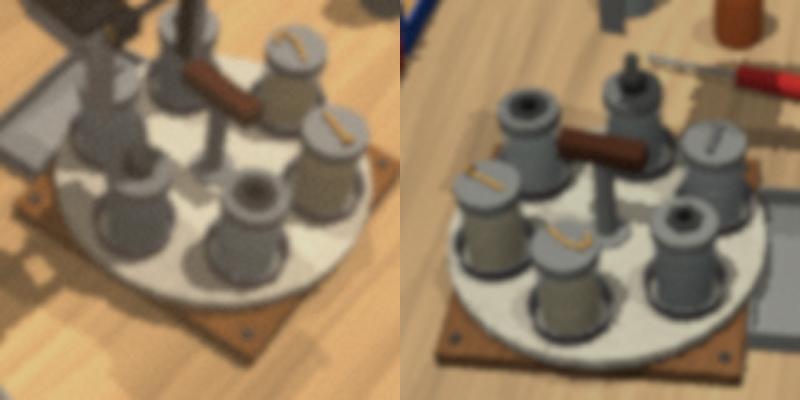

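The jar stands upright in its collar in both views, and the others are in place. The axis is at about (0.533, 0.1325). Next I'll grip the T-handle bar.

carry_out(commands=[[0.2,[1,46,-5],[0,0,0]],[0.2,[1,45,0],[0,0,0]],[0.2,[0,0,35],[0,0,0]],[0.2,[0,0,35],[0,0,0]],[0.2,[0,0,25],[0,0,0]],[0.2,[0,0,9],[0,0,0]],[0.2,[0,0,0],[0,0,0]]], squeeze=15)

```text
time_s: 13.15
ee_pos: [0.5333, 0.1322, 0.1191]
eef_rot: [-3.142, -0.0, 3.038]
force: [0.4, 0.1, -0.0]
grip_width: 0.0747
grip_force: 0.0
```

carry_out(commands=[[0.5,[0,0,0],[0,0,0]],[0.65,[0,0,0],[0,0,0]],[0.75,[0,0,0],[0,0,0]],[0.85,[0,0,0],[0,0,0]],[1,[0,0,0],[0,0,0]],[1,[0,0,0],[0,0,0]],[1,[0,0,0],[0,0,0]],[1,[0,0,0],[0,0,0]]])

```text
time_s: 14.15
ee_pos: [0.5334, 0.1336, 0.119]
eef_rot: [3.139, 0.001, 3.038]
force: [2.1, 11.0, -1.5]
grip_width: 0.0221
grip_force: 15.0
```

carry_out(commands=[[1,[0,1.5,0],[0,0,0]],[1,[0,0,0],[0,0,0]],[1,[0,0,0],[0,0,0.03]],[1,[0,0,0],[0,0,0.06]],[1,[0,0,0],[0,0,0.08]],[1,[0,0,0],[0,0,0.1]],[1,[0,0,0],[0,0,0.1]],[1,[0,0,0],[0,0,0.1]],[1,[0,0,0],[0,0,0.08]],[1,[0,0,0],[0,0,0.05]]], squeeze=25)

```text
time_s: 15.4
ee_pos: [0.5331, 0.1331, 0.1189]
eef_rot: [-3.14, -0.0, 2.434]
force: [-3.6, -5.3, 1.5]
grip_width: 0.0213
grip_force: 25.0
```

carry_out(commands=[[1,[0,0,0],[0,0,0.08]],[1,[0,0,0],[0,0,0.1]],[1,[0,0,0],[0,0,0.12]],[1,[0,0,0],[0,0,0.12]],[1,[0,0,0],[0,0,0.12]],[1,[0,0,0],[0,0,0.1]],[1,[0,0,0],[0,0,0.08]],[1,[0,0,0],[0,0,0.05]],[1,[0,0,0],[0,0,0.03]],[1,[0,0,0],[0,0,0]]])

```text
time_s: 16.65
ee_pos: [0.5323, 0.1327, 0.1189]
eef_rot: [-3.139, 0.001, 1.636]
force: [-9.1, -7.9, 6.6]
grip_width: 0.0219
grip_force: 25.0
```

```bash
cat > chk.py <<'E'
from h import *
s=ctrl.camera("scene");d=ctrl.camera("side");w=ctrl.camera("wrist")
P(["jar_bolt","front","pocket","handle","turntable","plinth","jar_nut","jar_washer","jar_screw","jar_plug","jar_hook"],["scene","side","wrist"])
o=ctrl.get_obs();print(o["ee_pos"],o["eef_rot"],o["force"],o["moment"],o["time_s"])
q=lambda c:cv2.resize(c,(400,400),interpolation=cv2.INTER_CUBIC)
cv2.imwrite("pics/p6.png",np.hstack([q(s["img"][160:280,290:410]),q(d["img"][190:310,260:380])]))
cv2.imwrite("pics/w6.png",w["img"])
E
python3 chk.py
```

```text
scene jar_bolt [([0.4384, 0.1239, 0.0363], 0.67)]
scene front [([0.4357, 0.1248, 0.0423], 0.61)]
scene pocket [([0.4403, 0.1244, 0.0346], 0.73), ([0.4377, 0.1238, 0.0397], 0.54)]
scene handle []
scene turntable [([0.4371, 0.1236, 0.0368], 0.67), ([0.5343, 0.1315, 0.0287], 0.64)]
scene plinth []
scene jar_nut [([0.5727, 0.2222, 0.0399], 0.77)]
scene jar_washer [([0.4909, 0.0471, 0.0362], 0.96)]
scene jar_screw [([0.585, 0.0522, 0.0403], 0.64)]
scene jar_plug [([0.4647, -0.2025, 0.0025], 0.87), ([0.2176, 0.3198, 0.0007], 0.85), ([0.2574, 0.2463, 0.0022], 0.8)]
scene jar_hook [([0.6265, 0.1391, 0.0408], 0.85)]
side jar_bolt [([0.4382, 0.1273, 0.0397], 0.84), ([0.5888, -0.2338, -0.0006], 0.43)]
side front [([0.4357, 0.1295, 0.0385], 0.61), ([0.576, 0.2178, 0.035], 0.17)]
side pocket [([0.4378, 0.1256, 0.0388], 0.88)]
side handle [([0.5317, 0.1333, 0.1382], 0.88)]
side turntable [([0.5303, 0.1331, 0.0287], 0.67)]
side plinth []
side jar_nut [([0.5703, 0.219, 0.0364], 0.88)]
side jar_washer [([0.4894, 0.0511, 0.0399], 0.8)]
side jar_screw [([0.583, 0.0547, 0.0416], 0.63)]
side jar_plug [([
[... 188 characters left out ...]
 0.86), ([0.5839, 0.0541, 0.0385], 0.52)]
wrist front []
wrist pocket []
wrist handle [([0.5324, 0.1313, 0.1401], 0.61), ([0.5859, 0.0538, 0.0385], 0.4)]
wrist turntable [([0.5321, 0.131, 0.0253], 0.91)]
wrist plinth []
wrist jar_nut [([0.5747, 0.2187, 0.0398], 0.9)]
wrist jar_washer [([0.5739, 0.2198, 0.0402], 0.63), ([0.4893, 0.0518, 0.0372], 0.53)]
wrist jar_screw [([0.5907, 0.0537, 0.0397], 0.89)]
wrist jar_plug [([0.481, 0.2138, 0.04], 0.75), ([0.2561, 0.246, -0.0026], 0.68)]
wrist jar_hook [([0.6241, 0.141, 0.038], 0.61)]
[0.5323369  0.13272536 0.11889747] [-3.13871990e+00  1.49438957e-03  1.63617665e+00] [-9.93348639 -7.69094933  6.14565947] [-1.34133492  1.429438    0.00696725] 18.45
```

View pics/w6.png

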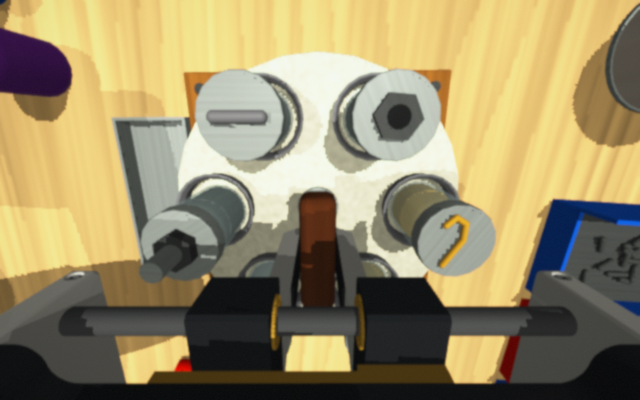

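The bolt jar is at (175,245), facing the tray; the tray's outer edge runs from (115,118) to (143,263) and the plinth's far edge is at row ~71. I'll fit those edges for the front direction and compare with the jar and grip angles.

```bash
cat > ang.py <<'E'
from h import *
A=lambda v:np.degrees(np.arctan2(v[1],v[0]))
def edge(c,p,q,z,half=5,n=60,seg=((0,1),)):
    g=cv2.GaussianBlur(c["img"],(3,3),0).astype(np.float32);p=np.array(p,float);q=np.array(q,float)
    t=(q-p)/np.linalg.norm(q-p);m=np.array([-t[1],t[0]]);pts=[]
    for s0,s1 in seg:
        for s in np.linspace(s0,s1,n):
            k=p+s*(q-p);o=np.arange(-half,half+.01,.25)
            xy=(k+o[:,None]*m).astype(np.float32)
            pr=cv2.remap(g,xy[None,:,0],xy[None,:,1],cv2.INTER_LINEAR)[0]
            i=np.argmax(np.abs(np.gradient(pr,axis=0)).sum(1));pts.append(pix2w(c,xy[i],z)[:2])
    pts=np.array(pts,np.float32);l=cv2.fitLine(pts,cv2.DIST_HUBER,0,.001,.001).ravel()
    r=(pts-l[2:])@np.array([-l[1],l[0]])
    return (A(l[:2])+45)%90-45, np.median(np.abs(r))*1000,l[2:]
s=ctrl.camera("side");w=ctrl.camera("wrist")
f=lambda u,v:(220+u/5,200+v/5)
print("side tray",edge(s,f(703,150),f(703,340),.024,3))
print("side plinth bottom",edge(s,f(120,396),f(550,425),0,3))
print("wrist plinth far",edge(w,(186,72),(449,70),.02,6,25,((.01,.09),(.94,.99))))
print("wrist tray",edge(w,(115,120),(142,258),.024,6))
print("wrist tray end",edge(w,(118,118),(180,118),.024,6))
print("yaw-90",np.degrees(ctrl.get_obs()["eef_rot"][2])-90)
# turntable angle from the jars, all cameras (network)
ax=np.array([.5328,.1326]);off=dict(jar_bolt=0,jar_plug=-60,jar_nut=-120,jar_hook=180,jar_screw=120,jar_washer=60)
ctrl.camera("scene");L=[]
for c in("scene","side","wrist"):
    for n,a in off.items():
        for d in ctrl.place_of(n,c):
            v=np.array(d["at"][:2])-ax
            e=(A(v)-180-a+180)%360-180
            if abs(np.hypot(*v)-.095)<.012 and d["score"]>.5 and abs(e)<20: L.append(e)
print(np.round(L,1),np.median(L),np.mean(L))
E
python3 ang.py
```

```text
side tray (np.float32(5.138214), np.float32(9.423921e-06), array([0.32852748, 0.13770808], dtype=float32))
side plinth bottom (np.float32(4.158928), np.float32(0.58337104), array([0.5249773 , 0.25216988], dtype=float32))
wrist plinth far (np.float32(4.2523956), np.float32(0.0062245918), array([0.5007379 , 0.25595975], dtype=float32))
wrist tray (np.float32(4.182831), np.float32(0.21976921), array([0.33769503, 0.13382682], dtype=float32))
wrist tray end (np.float32(5.0365562), np.float32(0.2032886), array([0.37776923, 0.20399444], dtype=float32))
yaw-90 3.7432607727509435
[4.9 4.1 4.8 3.6 4.6 2.7 3.3 5.1 3.  1.8 2.3 5.8 3.7 3.7 5.6 3.5 4.9] 3.7216877101388945 3.976250336193964
```

Fixture ≈ 4.4°, turntable ≈ 3.75°. A 0.6° touch-up, plus a small shift to relieve the side force.

carry_out(commands=[[1,[-0.5,-0.5,0],[0,0,-0.005]],[1,[-0.5,-0.5,0],[0,0,-0.006]],[1,[0,0,0],[0,0,0]],[1,[0,0,0],[0,0,0]],[1,[0,0,0],[0,0,0]],[1,[0,0,0],[0,0,0]]])

```text
time_s: 20.25
ee_pos: [0.5324, 0.1327, 0.1189]
eef_rot: [-3.142, -0.0, 1.649]
force: [-0.9, -0.8, 0.8]
grip_width: 0.0219
grip_force: 25.0
```

```bash
python3 ang.py|tail -3; python3 - <<'E'
from h import *
s=ctrl.camera("scene");d=ctrl.camera("side")
q=lambda c:cv2.resize(c,(400,400),interpolation=cv2.INTER_CUBIC)
cv2.imwrite("pics/p7.png",np.hstack([q(s["img"][160:280,290:410]),q(d["img"][190:310,260:380])]))
E
```

```text
wrist tray end (np.float32(3.7203064), np.float32(0.329285), array([0.36804548, 0.20309535], dtype=float32))
yaw-90 4.468799668392023
[5.3 6.4 4.3 4.8 5.  2.4 6.9 3.8 4.9 6.2 2.8 7.2 6.4 5.2 4.7] 4.995467357207531 5.098823136013961
```

View pics/p7.png

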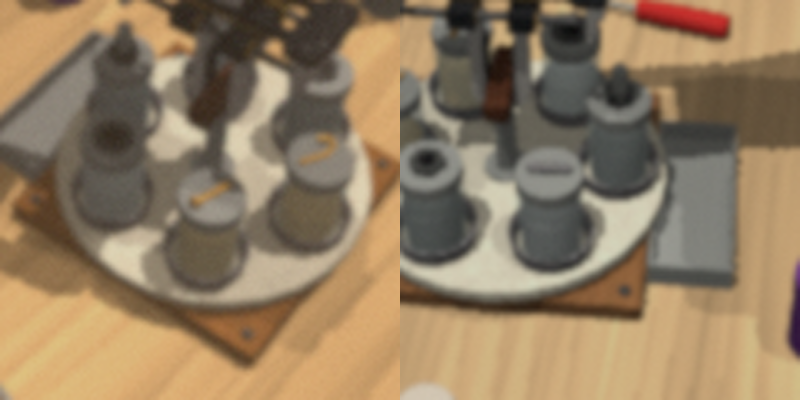

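Both views show the bolt jar upright in its collar facing the middle of the tray, the other jars seated, the handle gripped and forces near zero. Handing in.

```bash
python3 -c "
from station import ctrl
print(ctrl.hand_in())"
```

```text
the job is handed in; nothing more can be done
None
```

The bolt jar is seated lid up in its collar and turned to the front, within about 1° of the middle of the tray by camera measurement. I handed in with the gripper still holding the handle; the hand-in returned no verdict.

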